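# Take the stop block off the sloped T-track and put it away in the sloped tray

## Task

The measuring jig is to be cleared: slide the black stop block along its T-track and out at the end that is open, lift it off, and put it away in the empty sloped tray. Lower it gently, standing on its foot with its broad side square to the tray's low end, and slide it down until it rests right up against the end stop there, then let go. Do not let it fall to the desk, and do not disturb the sticky notes, the hole punch or the stapler.

Things in the scene. Friction and masses are not known exactly. Their poses are not given: they have to be found in the camera images.
- jig: Fixed measuring jig, 115 x 180 mm steel foot plate carrying the sloping aluminium T-track. Origin: middle of the plate's underside, on the desk; x to the jig's back, y along the track, z up.
- track: The T-track. Its face slopes at 28 deg, falling towards the robot. Origin: middle of the slot's floor, 70 mm above the desk; y along the slot (level), x uphill across it, z normal to the face (leans 28 deg to the robot). Slot floor 40 mm wide; over it two lips 14 mm apart (x -7 to 7 mm), z 8 to 12.5 mm. With end plates it ends at y = -96 and +96 mm.
- end_pos (a point): Middle of the track's end at its y = +96 mm, on the slot's floor level. A 6 mm end plate is screwed to each end: one is solid, stands up to z = 26 mm and shuts the slot; the other is cut out to the slot's profile, so the slot is open. Which end is open changes from start to start and is not reported: look, or feel for it.
- end_neg (a point): Middle of the track's other end, at its y = -96 mm, on the slot's floor level. The block's foot leaves the lips only at the open end; the block is clear of the track once its origin is over 128 mm from the track's origin along y.
- fence (a point): Middle of the top edge of the fence with scale marks that runs along the track's uphill side: face at track x = 40 mm, top at track z = 78 mm. Because of it fingers can come down astride the block's fin only about along the track's z.
- stop: Loose black stop block, steel T-foot, 50 x 64 x 85 mm, 0.2 to 0.4 kg, captive in the slot within 25 mm of its middle. Origin: middle of the foot's underside; axes as the track's: x across, y its 64 mm length, z up. Foot 36 mm wide in x (z 0 to 6), neck 10 wide (6 to 14), base plate 50 wide (14 to 24), grip fin 20 thick (z 24 to 85). All parts 64 mm long in y.
- fin (a point): Middle of the block's upright grip fin, 56 mm up its z from its origin; pinch it across its 20 mm thickness (x). In the slot the foot stands on the slot's floor (origin at track x = 0, z = 0) with 2 mm play across and upwards and slides with a few newtons, but binds when pushed askew (let go and grip afresh). The block is the same turned end for end.
- tray_bed: Sheet-steel floor of the fixed grey tray, sloping at 20 deg, low end to the robot. Origin: middle of the floor's upper face, 48 mm above the desk; x uphill, y across, z normal to the floor. Floor x -60 to 60, y -60 to 60 mm; side walls 5 mm thick, top at z = 22 mm; uphill end open. Friction may keep the block from sliding by itself.
- end_stop (a point): Middle of the foot of the tray's end stop, on the floor, at tray_bed x = -60 mm. The end stop is a 6 mm wall right across the low end, top at z = 27 mm. The block's base plate lies against it when the block's origin is at tray_bed x = -35 mm.
- tray_stand: White letter tray on a stand, fixed on the desk between the jig and the sloped tray, 250 mm deep (x), 338 mm wide (y), 178 mm high; origin at the middle of its underside. Not part of the job: keep the arm clear of it, carrying the block in front of it or above it.
- sticky_notes: Block of sticky notes, 77 x 77 x 15 mm, on the desk; origin at the middle of its underside. Leave alone.
- hole_punch: Two-hole punch, 76 x 131 x 58 mm, on the desk; origin at the middle of its underside. Leave alone.
- stapler: Small pink stapler lying on its side, 65 x 91 x 35 mm, on the desk; origin at the middle of its underside. Leave alone.
Not all that is in view belongs to the job. Of the things like the stop, leave any that is purple; of the rest the larger one is meant.

How it is judged:
On the way, in this order (a step that is already met when the one before it is completed fails the run):
1. the stop block has been slid out past the open end of the track ((y of stop in the frame of track above 0.128 m or y of stop in the frame of track below -0.128 m) and z of stop in the frame of track between -0.02 and 0.03 m).
2. it has been lifted off, at least 35 mm above the slot's floor, measured square to the sloping face (z of stop in the frame of track above 0.035 m), for 0.1 s.
At the end, for the whole second after the job is handed in: The stop block stands at rest on its foot on the tray's floor (within 3 mm, upright to the floor within 0.08 rad), its broad side square to the end stop within 0.12 rad, between the side walls, with its base plate within 4 mm of the end stop, released (x of stop in the frame of tray_bed between -0.04 and -0.031 m and y of stop in the frame of tray_bed between -0.03 and 0.03 m and z of stop in the frame of tray_bed between -0.003 and 0.003 m and angle between the z axis of stop and the z axis of tray_bed, either way round below 0.08 rad and angle between the y axis of stop and the y axis of tray_bed, either way round below 0.12 rad and linear speed of stop below 0.01 m/s); the robot touches nothing.
It fails at once if the stop block falls to the desk (height (world z) of stop below 0.015 m).
It fails at once if the stop block strikes or is pressed on the tray with more than 100 N (contact force between stop and tray_bed above 100 N).
It fails at once if the stop block is dropped: it comes down within 20 mm of the tray's floor faster than 0.4 m/s (linear speed of stop above 0.4 m/s and z of stop in the frame of tray_bed between -0.01 and 0.02 m and x of stop in the frame of tray_bed between -0.06 and 0.06 m and y of stop in the frame of tray_bed between -0.06 and 0.06 m).
It fails at once if the sticky notes, the hole punch or the stapler is moved by more than 30 mm (distance of any of sticky_notes, hole_punch, stapler from where it was at the start of the episode above 0.03 m).
It also fails if it takes over 70 s, if anything falls off the work surface, if the arm or the gripper's body presses on something with over 40 N, if the wrist force passes 120 N, or if a joint passes its speed limit or range.

## Robot

A 6-joint arm with a two-finger parallel gripper is mounted at the origin on a cart in front of the work surface, level with it; the furniture and walls round the work are solid. World frame = base frame: x ahead of the robot, y to its left, z up, the work surface at z = 0. Lengths are in m, angles in rad, forces in N, time in s.
With the tool pointing down it reaches from about 0.3 to 0.825 m from the base axis. Payload 5.4 kg.
Tool frame: the origin (TCP) lies at the very end of the fingers, on their centre line; the grasp point (between the pads) lies 19 mm behind it; z points along the fingers, y is the line along which they close (so a half turn about z gives the same grasp; the last joint's range is limited). The gripper opens to 92 mm and grips with 3 to 60 N. Pads are 20 mm wide; open, the fingers measure 128 mm over their backs; the gripper's body (75 mm by 189 mm) begins 69 mm behind the grasp point.
Start: joints at [1.079, 0.158, 1.597, -0, 1.386, -0.21], TCP at [0.16, 0.552, 0.215] pointing down, gripper open.
Joint ranges: [-2.91, 2.91], [-0.94, 2.29], [0.18, 2.7], [-1.29, 4.43], [0.17, 2.64], [-3, 3]. Speed limits (rad/s): [2.57, 2.57, 3.14, 3.14, 3.14, 3.14].

## Interface

Orientations are given as a rotation vector (axis times angle).
In Python, from workcell import bot gives the robot as it stands. Calls block until the motion is done:
- bot.goto(position, orientation): joint-space move of the TCP to a pose.
- bot.line_to(position, rot=None, max_speed=0.15): straight line of the TCP; rot=None keeps the orientation; max_speed is the mean speed in m/s.
- bot.set_joints(angles): joint-space move.
- bot.set_gripper(opening, newtons=None): opening from 0.0 (shut) to 1.0 (fully open); newtons is the grip in N (None keeps the last); returns when the fingers have stopped.
- bot.hold(seconds).
- bot.inverse_kinematics(position, orientation): joint angles nearest the present ones, or None.
- bot.read_camera(name): name is "scene" or "side" or "wrist"; returns a dict with "pixels" (384x512x3 uint8, blue, green, red), "fx", "fy", "cx", "cy" (pixels), "R" (3x3) and "t" (3): a world point X has camera coordinates R X + t. Camera axes: x right, y down, z forward; pixel columns grow to the right and rows downward; lengths in m; the calibration is good to about 2 mm. A picture is of the moment at which its call begins. There is no depth.
A pose or a line that the arm cannot do raises bot.MotionError and nothing moves.
- bot.job_done(): hands the job in; it is judged then, once.
Readings, each from a call of its own:
- bot.current_clock(): time.
- bot.current_joints(): joint angles.
- bot.current_joint_vel(): joint speeds.
- bot.current_effort(): joint torques, N m.
- bot.current_ee_pos(): TCP position.
- bot.current_tool_rot(): TCP orientation.
- bot.current_contact_force(): force on the tool from outside, world axes, zero at the start.
- bot.current_ft_torque(): the same for the moment, N m.
- bot.current_opening(): opening from 0.0 (shut) to 1.0 (fully open).
- bot.current_grip_force(): force on a finger pad.
Only numpy, scipy, OpenCV 4.12 (cv2) and the standard library are available. Lean on these libraries where they do the work, as an engineer would, in place of code of your own. Each camera call takes 0.05 s, during which the arm holds its last target. There are 200 camera calls.

## Working session

There is one attempt and no reset: what is moved stays moved. The work goes in short steps, each a Python script; the robot and the scene stay as the last script left them, time stands still between calls to the robot, and variables do not carry over. Pictures are saved under pics/ and viewed, at most 10 in all, crops included, and the job is handed in when it is done.

```bash
mkdir -p pics; ls; python3 - <<'E'
from workcell import bot
import cv2,numpy as np
for n in ["scene","side","wrist"]:
    c=bot.read_camera(n); cv2.imwrite(f"pics/{n}0.png",c["pixels"])
    R=np.array(c["R"]);t=np.array(c["t"]);print(n,c["fx"],c["fy"],c["cx"],c["cy"],(-R.T@t).round(3),R.round(3).tolist())
print(bot.current_clock(),bot.current_tool_rot())
E
```

```text
pics
scene 364.0894376343045 364.0894376343045 260.77855117145424 193.08002662621524 [0.168 0.55  0.946] [[-0.853, -0.522, -0.014], [-0.379, 0.637, -0.672], [0.359, -0.568, -0.741]]
side 393.34222021946664 393.34222021946664 257.4155546105438 192.05933311282934 [ 0.091 -0.952  0.979] [[0.884, -0.466, 0.023], [-0.293, -0.591, -0.751], [0.364, 0.658, -0.659]]
wrist 319.8314288759156 319.8314288759156 257.13485015113207 188.45862494494142 [0.087 0.573 0.384] [[0.278, 0.961, -0.002], [0.925, -0.267, 0.269], [0.258, -0.076, -0.963]]
0.15 [-4.41060145e-01 -3.10998021e+00  2.08824963e-03]
```

View pics/scene0.png

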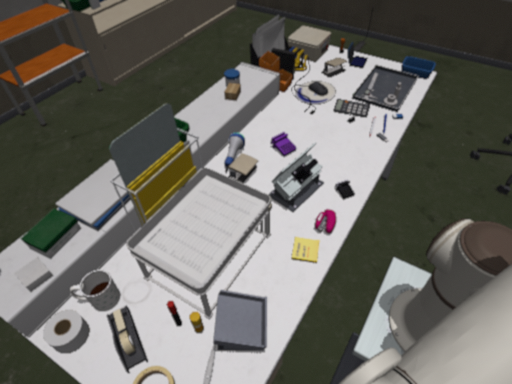

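View pics/side0.png

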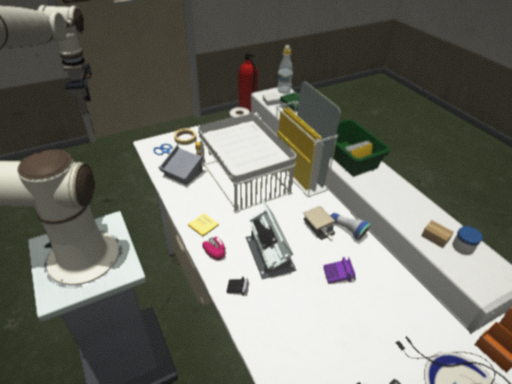

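Scene: the jig is at about (298,180), the tray at (241,320), the small black decoy at (345,188) and the purple decoy at (284,144). In the side view the jig is at (270,245) and the tray at (182,165). Next I'll enlarge crops.

```bash
python3 - <<'E'
import cv2,numpy as np
s=cv2.imread("pics/scene0.png");d=cv2.imread("pics/side0.png")
def c(i,x,y,w,h):return cv2.resize(i[y:y+h,x:x+w],(400,300),interpolation=cv2.INTER_CUBIC)
a=np.vstack([np.hstack([c(s,260,140,80,60+0) if 0 else c(s,258,140,88,66),c(d,232,200,88,66+20-20)]),np.hstack([c(s,200,285,88,66),c(d,150,140,64,48)])])
cv2.imwrite("pics/crops.png",a)
E
```

```text
(no output)
```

View pics/crops.png

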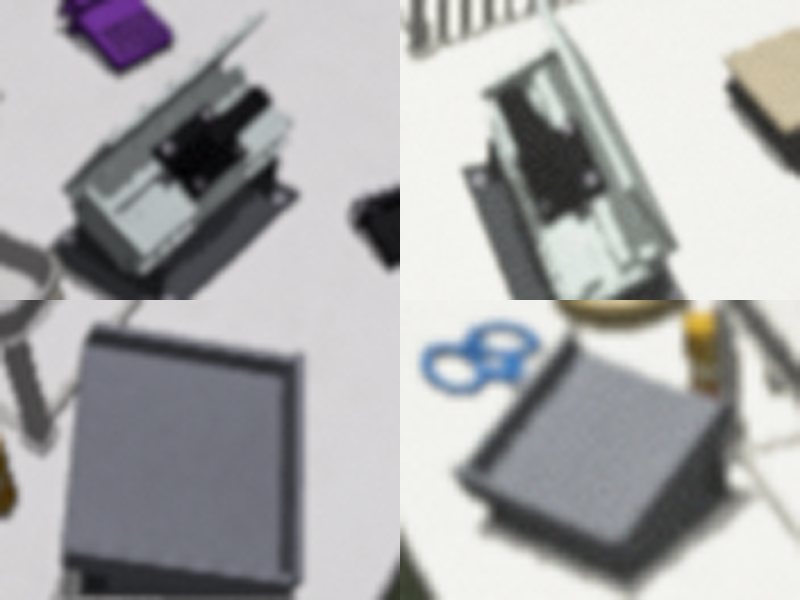

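```bash
cat > h.py <<'E'
from workcell import bot
import cv2,numpy as np
from scipy.spatial.transform import Rotation as Ro
from scipy.optimize import least_squares
def proj(c,X):
    p=np.atleast_2d(X)@np.array(c["R"]).T+np.array(c["t"]); return np.c_[c["fx"]*p[:,0]/p[:,2]+c["cx"],c["fy"]*p[:,1]/p[:,2]+c["cy"]]
# body frame: yaw, tilt so that x goes uphill
def frame(yaw,tilt): return (Ro.from_euler('z',yaw)*Ro.from_euler('y',-tilt)).as_matrix()
def fit(obs,p0,tilt,h):
    """obs: list of (cam,[body pts],[pixels]); unknown x,y,yaw"""
    f=lambda p: np.concatenate([(proj(c,np.array(P)@frame(p[2],tilt).T+[p[0],p[1],h])-np.array(u)).ravel() for c,P,u in obs])
    r=least_squares(f,p0,loss='soft_l1'); return r.x,f(r.x).reshape(-1,2).round(1)
def pose(p,tilt,h):
    T=np.eye(4);T[:3,:3]=frame(p[2],tilt);T[:3,3]=[p[0],p[1],h];return T
E
python3 - <<'E'
from h import *
s=bot.read_camera("scene");d=bot.read_camera("side")
t=fit([(s,[[-.066,-.065,.027],[-.066,.065,.027],[.06,-.065,.022],[.06,.065,.022]],[[266,297],[265.6,347],[220.2,292.3],[215,342.2]]),
 (d,[[-.066,-.065,.027],[-.066,.065,.027],[.06,-.065,.022],[.06,.065,.022]],[[159.6,167.2],[178,145.6],[185.2,179.2],[202.8,156]])],[.5,.5,.5],np.radians(20),.048)
print(t)
j=fit([(s,[[-.0575,-.09,.005],[-.0575,.09,.005],[.0575,.09,.005]],[[323.6,182.5],[294.3,205.6],[270.1,193.9]]),(d,[[-.0575,.09,.005]],[[246.3,237]])],[.6,-.2,-.3],0,0)
print(j)
E
```

```text
(array([0.42380486, 0.26535392, 0.52905743]), array([[  0.6,   0.6],
       [  0.5,   1.4],
       [ -0.5,  -2.1],
       [ -0.7,  -0.5],
       [ 23.3,   9.7],
       [-21.3,  19.5],
       [ 17. , -26.5],
       [-26.6, -13.9]]))
(array([ 0.53091235, -0.26197732, -0.16412715]), array([[ 1.1, -2.3],
       [-0.1,  4.1],
       [-2.2, -0.6],
       [-0.3,  0.2]]))
```

```bash
python3 - <<'E'
from h import *
s=bot.read_camera("scene");d=bot.read_camera("side")
P=[[-.066,-.065,.027],[-.066,.065,.027],[.06,-.065,.022],[.06,.065,.022]]
print(fit([(s,P,[[266,297],[265.6,347],[220.2,292.3],[215,342.2]]),(d,P,[[185.2,179.2],[159.6,167.2],[202.8,156],[178,145.6]])],[.42,.26,.5],np.radians(20),.048))
def ray(c,u,z):
    R=np.array(c["R"]);o=-R.T@np.array(c["t"]);v=R.T@np.array([(u[0]-c["cx"])/c["fx"],(u[1]-c["cy"])/c["fy"],1]);return (o+v*(z-o[2])/v[2]).round(3)
for u in [(270,205),(205,285),(135,240),(208,175)]: print("stand",ray(s,u,.178))
for u in [(306,250)]: print("notes",ray(s,u,.015))
for u in [(326,221)]: print("stapler",ray(s,u,.03))
print("blk",ray(s,(258+200/4.545,140+150/4.545),.13),"dec",ray(s,(345,188),.03))
T=pose([.531,-.262,-.164],np.radians(28),.07)
q0=np.array(bot.current_joints())
# camera in tool frame
w=bot.read_camera("wrist");Rt=Ro.from_rotvec(bot.current_tool_rot()).as_matrix();Rw=np.array(w["R"])
print("cam in tool",Rt.T@(-Rw.T@np.array(w["t"])-bot.current_ee_pos()),"look",Rt.T@Rw[2])
for sg in (1,-1):
    y=sg*T[:3,0];z=-T[:3,2];R=np.c_[np.cross(y,z),y,z]
    for h in (.04,.09,.2):
      for yy in (0,.14,-.14):
        p=T[:3,3]+T[:3,2]*h+yy*T[:3,1]
        q=bot.inverse_kinematics(p,Ro.from_matrix(R).as_rotvec()); print(sg,h,yy,p.round(3),None if q is None else np.round(q,2))
E
```

```text
(array([0.42499053, 0.26340844, 0.54460002]), array([[ 0.2, -0.6],
       [ 0.9, -0.1],
       [-0.9, -2.7],
       [-0.2, -1.2],
       [-1.4, -2.2],
       [-2.4, -1.7],
       [-0.1, -3.3],
       [-1.6, -3.3]]))
stand [ 0.495 -0.013  0.178]
stand [0.501 0.274 0.178]
stand [0.733 0.265 0.178]
stand [ 0.714 -0.02   0.178]
notes [ 0.381 -0.035  0.015]
stapler [ 0.372 -0.155  0.03 ]
blk [ 0.496 -0.215  0.13 ] dec [ 0.376 -0.319  0.03 ]
cam in tool [ 0.07568532  0.00022393 -0.17032554] look [-2.69044533e-01 -6.37301606e-05  9.63127736e-01]
1 0.04 0 [ 0.512 -0.259  0.105] [-0.85 -0.04  2.12  0.46  0.73 -0.99]
1 0.04 0.14 [ 0.535 -0.121  0.105] [-0.55 -0.14  2.21  0.3   0.64 -0.59]
1 0.04 -0.14 [ 0.49  -0.397  0.105] [-1.07  0.15  1.92  0.53  0.83 -1.22]
1 0.09 0 [ 0.489 -0.255  0.149] [-0.89 -0.18  2.14  0.43  0.85 -0.96]
1 0.09 0.14 [ 0.512 -0.117  0.149] [-0.57 -0.29  2.24  0.27  0.76 -0.57]
1 0.09 -0.14 [ 0.466 -0.393  0.149] [-1.11  0.04  1.94  0.5   0.92 -1.2 ]
1 0.2 0 [ 0.438 -0.247  0.247] [-0.99 -0.44  2.14  0.39  1.12 -0.94]
1 0.2 0.14 [ 0.461 -0.109  0.247] [-0.64 -0.59  2.24  0.25  1.07 -0.55]
1 0.2 -0.14 [ 0.416 -0.385  0.247] [-1.21 -0.18  1.94  0.46  1.16 -1.18]
-1 0.04 0 [ 0.512 -0.259  0.105] [-0.85 -0.04  2.12  0.46  0.73  2.15]
-1 0.04 0.14 [ 0.535 -0.121  0.105] [-0.55 -0.14  2.21  0.3   0.64  2.55]
-1 0.04 -0.14 [ 0.49  -0.397  0.105] [-1.07  0.15  1.92  0.53  0.83  1.92]
-1 0.09 0 [ 0.489 -0.255  0.149] [-0.89 -0.18  2.14  0.43  0.85  2.18]
-1 0.09 0.14 [ 0.512 -0.117  0.149] [-0.57 -0.29  2.24  0.27  0.76  2.57]
-1 0.09 -0.14 [ 0.466 -0.393  0.149] [-1.11  0.04  1.94  0.5   0.92  1.94]
-1 0.2 0 [ 0.438 -0.247  0.247] [-0.99 -0.44  2.14  0.39  1.12  2.2 ]
-1 0.2 0.14 [ 0.461 -0.109  0.247] [-0.64 -0.59  2.24  0.25  1.07  2.59]
-1 0.2 -0.14 [ 0.416 -0.385  0.247] [-1.21 -0.18  1.94  0.46  1.16  1.96]
```

```bash
cat >> h.py <<'E'
def toolR(T,sg=1):
    y=sg*T[:3,0];z=-T[:3,2]; return Ro.from_matrix(np.c_[np.cross(y,z),y,z]).as_rotvec()
def at(T,x,y,z): return T[:3,:3]@[x,y,z]+T[:3,3]
E
python3 - <<'E'
from h import *
rv=bot.current_tool_rot()
bot.goto([.22,.38,.33],rv)
T=pose([.531,-.262,-.164],np.radians(28),.07)
bot.goto(at(T,0,0,.2),toolR(T))
c=bot.read_camera("wrist");cv2.imwrite("pics/w1.png",c["pixels"])
np.save("c1.npy",{k:c[k] for k in c if k!="pixels"},allow_pickle=True)
print(bot.current_clock())
for y in(-.096,.096): print(proj(c,[at(T,x,y,0) for x in(-.02,.02)]).round(0).tolist())
E
```

```text
3.6833
[[241.0, 241.0], [273.0, 241.0]]
[[239.0, 81.0], [275.0, 81.0]]
```

View pics/w1.png

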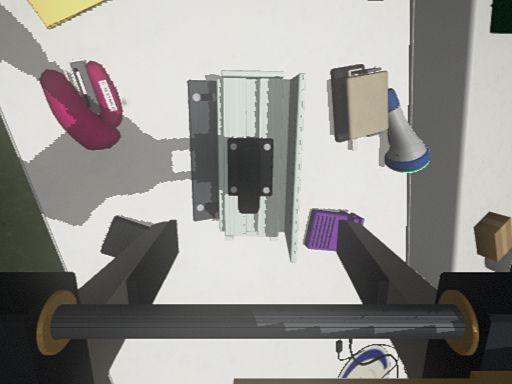

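The track runs from about (250,72), its +y end, to (252,238), its −y end. The block is at about (250,170) and the fence line at column 297. Next I'll enlarge both ends.

```bash
python3 - <<'E'
import cv2,numpy as np
i=cv2.imread("pics/w1.png")[60:265,180:310]
cv2.imwrite("pics/w1c.png",cv2.resize(i[:,:],None,fx=2.9,fy=2.9,interpolation=cv2.INTER_CUBIC))
E
```

```text
(no output)
```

View pics/w1c.png

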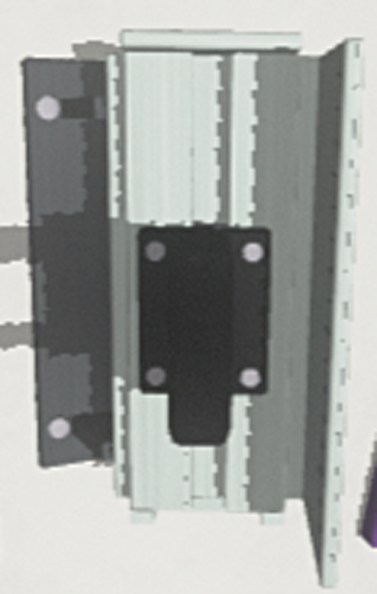

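```bash
python3 - <<'E'
from h import *
c=np.load("c1.npy",allow_pickle=True).item()
o=lambda u:np.array(u)/2.9+[180,60]
U=o([[138,228],[270,228],[138,392],[270,392],[210.5,30],[22,60],[45,465],[170,442],[229,442]])
def f(p):
    R=frame(p[2],np.radians(28));t=np.array([p[0],p[1],.07]);b=p[3]
    A=np.array([[-.025,b+.032,.024],[.025,b+.032,.024],[-.025,b-.032,.024],[.025,b-.032,.024],[0,.096,.026]])@R.T+t
    Rz=frame(p[2],0);J=np.array([[-.0575,.09,.006],[-.0575,-.09,.006]])@Rz.T+[p[0],p[1],0]
    F=np.array([[-.01,b-.032,.085],[.01,b-.032,.085]])@R.T+t
    return (proj(c,np.r_[A,J,F])-U).ravel()
r=least_squares(f,[.531,-.262,-.164,0],loss='soft_l1');print(r.x.round(4),f(r.x).reshape(-1,2).round(1).tolist())
E
```

```text
[ 0.5255 -0.2528 -0.186  -0.0031] [[0.5, -1.6], [1.8, -0.6], [0.6, -0.5], [-0.2, 0.4], [-0.1, 0.2], [-3.1, -1.7], [-5.8, 2.0], [-0.1, 0.8], [0.9, 1.2]]
```

```bash
python3 - <<'E'
from h import *
c=np.load("c1.npy",allow_pickle=True).item()
o=lambda u:np.array(u)/2.9+[180,60]
# base plate corners, end-plate mid, fin far corners, fence top edge ends(u only: line), 
U=o([[138,228],[270,228],[138,392],[270,392],[210.5,30],[170,442],[229,442]])
def f(p):
    R=frame(p[2],np.radians(28));t=np.array([p[0],p[1],.07]);b=p[3]
    A=np.array([[-.025,b+.032,.024],[.025,b+.032,.024],[-.025,b-.032,.024],[.025,b-.032,.024],[0,.096,.026],[-.01,b-.032,.085],[.01,b-.032,.085]])@R.T+t
    return (proj(c,A)-U).ravel()
r=least_squares(f,[.531,-.262,-.164,0],loss='soft_l1');print(r.x.round(4),f(r.x).reshape(-1,2).round(1).tolist())
p=r.x;T=pose(p,np.radians(28),.07)
J=lambda x,y,z:frame(p[2],0)@[x,y,z]+[p[0],p[1],0]
print(proj(c,[at(T,.04,.09,.078),at(T,.04,-.09,.078),J(-.0575,.09,.006),J(-.0575,-.09,.006)]).round(1).tolist(),o([[345,40],[322,585]]).round(1).tolist())
E
```

```text
[ 0.5251 -0.2525 -0.1873 -0.0033] [[0.1, -1.7], [1.5, -0.6], [0.2, -0.5], [-0.6, 0.4], [-0.3, -0.0], [-0.6, 0.7], [0.5, 1.2]]
[[298.0, 72.9], [288.1, 263.7], [184.2, 78.8], [189.3, 222.3]] [[299.0, 73.8], [291.0, 261.7]]
```

The +y end has the raised solid plate and the −y end is cut out, so the open end is −y. Next I'll grip the fin.

```bash
cat >> h.py <<'E'
TK=pose([.5252,-.2525,-.183],np.radians(28),.07); YB=-.0033
def ft(T): return (T[:3,:3].T@np.array(bot.current_contact_force())).round(1)
def tcp(T): return (T[:3,:3].T@(np.array(bot.current_ee_pos())-T[:3,3])).round(4)
E
python3 - <<'E'
from h import *
bot.set_gripper(.38,25)
bot.goto(at(TK,0,YB,.15),toolR(TK))
print(ft(TK))
for z in (.1,.07,.042):
    bot.line_to(at(TK,0,YB,z),max_speed=.08); f=ft(TK); print(z,f,tcp(TK))
    if abs(f).max()>8: print("stop");break
else:
    bot.set_gripper(0,25); bot.hold(.2)
    print(bot.current_opening()*92,bot.current_grip_force(),ft(TK),bot.current_clock())
    np.round(bot.current_ft_torque(),2)
E
```

```text
[ 0.7 -0.3  0.3]
0.1 [ 1.4 -0.4 -0.4] [ 0.0006 -0.0036  0.1005]
0.07 [ 0.6 -0.8  0.6] [ 0.0001 -0.0033  0.0701]
0.042 [ 0.6  0.1 -0.4] [ 0.0001 -0.0033  0.0421]
20.161824755414628 25.000801384449005 [-3.  -0.7  6. ] 7.3
```

```bash
python3 - <<'E'
from h import *
x,z=0.,.042
bot.set_gripper(0,35)
for y in np.arange(-.015,-.1601,-.012):
    bot.line_to(at(TK,x,y,z),max_speed=.05); f=ft(TK); print(round(y,3),f,round(x,4),round(z,4))
    if abs(f[1])>25 or abs(f).max()>40: print("stop");break
    # force on tool from outside: give way
    x+=np.clip(f[0]*5e-5,-.0005,.0005); z+=np.clip(f[2]*5e-5,-.0005,.0005)
print(bot.current_opening()*92,tcp(TK),bot.current_clock())
E
```

```text
-0.015 [-1.4 -0.6  3.2] 0.0 0.042
-0.027 [-1.8 -1.5  1.4] -0.0001 0.0422
-0.039 [-1.5 -1.7  0.4] -0.0002 0.0422
-0.051 [-1.7 -1.  -1.8] -0.0002 0.0422
-0.063 [-1.4 -0.8 -1.1] -0.0003 0.0422
-0.075 [-1.1 -1.  -0.9] -0.0004 0.0421
-0.087 [-1.1 -0.3 -0.9] -0.0004 0.0421
-0.099 [-1.3 -1.  -1.5] -0.0005 0.042
-0.111 [-0.6 -0.8 -1.3] -0.0006 0.0419
-0.123 [-2.  -0.2 -3.8] -0.0006 0.0419
-0.135 [-1.8  0.3 -3.1] -0.0007 0.0417
-0.147 [-2.2  0.2 -2.9] -0.0008 0.0415
-0.159 [-1.5 -0.8 -3.7] -0.0009 0.0414
19.67301153503451 [-0.0009 -0.1594  0.0414] 12.6
```

```bash
cat >> h.py <<'E'
TR=pose([.425,.2634,.5446],np.radians(20),.048)
E
python3 - <<'E'
from h import *
bot.line_to(at(TK,-.001,-.16,.1414),max_speed=.12); bot.hold(.15)
print(tcp(TK),ft(TK))
rT=toolR(TR)
for p in (at(TR,.0,0,.18),at(TR,-.02,0,.042),at(TR,-.035,0,.042)):
    q=bot.inverse_kinematics(p,rT); print(p.round(3),None if q is None else np.round(q,2))
bot.goto([.33,-.17,.32],toolR(pose([0,0,-.2],np.radians(22),0)))
bot.goto([.36,.1,.32],toolR(pose([0,0,.3],np.radians(20),0)))
bot.goto(at(TR,.01,0,.2),rT)
c=bot.read_camera("wrist");cv2.imwrite("pics/w2.png",c["pixels"])
np.save("c2.npy",{k:c[k] for k in c if k!="pixels"},allow_pickle=True)
print(bot.current_opening()*92,bot.current_clock(),proj(c,[at(TR,*v) for v in [[-.066,-.065,.027],[-.066,.065,.027],[.06,-.065,.022],[.06,.065,.022]]]).round(0).tolist())
E
```

```text
[-0.0016 -0.1595  0.1405] [-1.  -0.2 -2.5]
[0.372 0.232 0.217] [ 0.19 -0.56  2.24  0.13  1.13 -0.39]
[0.397 0.246 0.081] [ 0.22 -0.26  2.32  0.16  0.75 -0.43]
[0.385 0.239 0.075] [ 0.2  -0.3   2.36  0.17  0.75 -0.45]
19.929467459866526 16.5667 [[191.0, 225.0], [184.0, 108.0], [300.0, 223.0], [304.0, 108.0]]
```

View pics/w2.png

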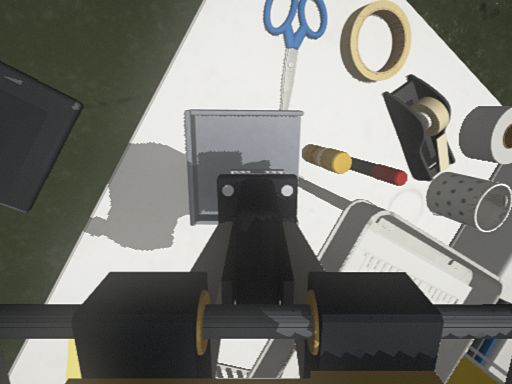

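The block is held. The tray corners at (184,110), (303,110) and (190,225) match the prediction within 2 px, so I'll place the block using the force reading.

```bash
python3 - <<'E'
from h import *
rT=toolR(TR)
bot.line_to(at(TR,-.018,0,.075),rot=rT,max_speed=.12)
bot.line_to(at(TR,-.018,0,.052),max_speed=.05); bot.hold(.2)
f0=np.mean([ (bot.hold(.03),ft(TR))[1] for _ in range(4)],0); print("base",f0)
z=.052
while z>.034:
    z-=.001; bot.line_to(at(TR,-.018,0,z),max_speed=.02); f=ft(TR)-f0
    if f[2]>5: break
print("floor",z,f,tcp(TR))
x=-.018
while x>-.046:
    x-=.001; bot.line_to(at(TR,x,0,z),max_speed=.02); f=ft(TR)-f0
    if f[2]>12: z+=.0004
    if f[2]<2: z-=.0003
    if f[0]>10: break
bot.hold(.2)
print("stop",x,z,ft(TR)-f0,tcp(TR),np.round(bot.current_ft_torque(),2),bot.current_opening()*92,bot.current_clock())
c=bot.read_camera("wrist");cv2.imwrite("pics/w3.png",c["pixels"])
E
```

```text
base [-1.125  0.075 -2.8  ]
floor 0.04199999999999999 [-5.975  2.025 18.   ] [-0.0177  0.0002  0.0429]
stop -0.039000000000000014 0.042099999999999985 [10.125 -0.275 -0.2  ] [-0.0363 -0.0007  0.043 ] [ 0.98 -1.38 -0.21] 19.977380594016903 26.675
```

View pics/w3.png

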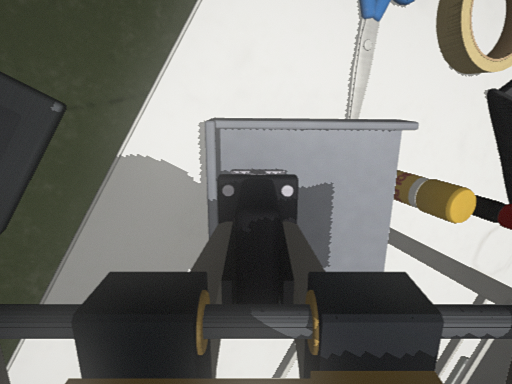

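The base plate is against the end stop: in the picture its left edge, column 219, meets the stop wall. I'll settle it onto the floor and let go.

```bash
python3 - <<'E'
from h import *
f0=np.array([-1.1,.1,-2.8]);z=.0421;x=-.039
for _ in range(5):
    z-=.0004; bot.line_to(at(TR,x,0,z),max_speed=.02); bot.hold(.1); f=ft(TR)-f0
    if f[2]>3: break
print(z,f,tcp(TR))
bot.set_gripper(0,4); bot.hold(.3); print("light",ft(TR)-f0)
px=tcp(TR)[0]
bot.set_gripper(.4); bot.hold(.2); print("open",ft(TR),tcp(TR))
bot.line_to(at(TR,-.037,0,.12),max_speed=.06)
bot.line_to(at(TR,-.01,-.045,.20),max_speed=.12)
c=bot.read_camera("wrist");cv2.imwrite("pics/w4.png",c["pixels"][60:340])
for b in (-.035,-.031):
  print(proj(c,[at(TR,*v) for v in [[b-.025,.032,.024],[b+.025,.032,.024],[b-.01,.032,.085],[b+.01,.032,.085],[-.06,.065,.027],[-.066,-.065,.027],[.06,.065,.022]]]).round(1).tolist())
print(bot.current_clock())
E
```

```text
0.0417 [ 6.5  0.7 12.2] [-0.0362 -0.0007  0.0429]
light [6.6 0.1 8. ]
open [ 1.   0.  -0.1] [-0.0393  0.0001  0.0416]
[[209.7, 98.6], [257.8, 98.6], [216.9, 98.4], [240.3, 98.4], [208.0, 64.4], [207.4, 189.1], [326.6, 64.9]]
[[213.6, 98.6], [261.7, 98.6], [221.6, 98.4], [244.9, 98.4], [208.0, 64.4], [207.4, 189.1], [326.6, 64.9]]
30.6917
```

View pics/w4.png

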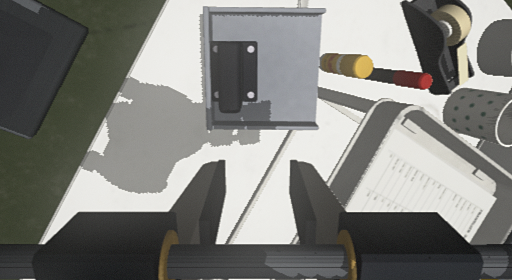

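The block stands upright, its base plate at columns 211–257, and the stop's inner edge is at about column 208. One close check.

```bash
python3 - <<'E'
import cv2
i=cv2.imread("pics/w4.png")[0:80,195:285]
cv2.imwrite("pics/w4c.png",cv2.resize(i,None,fx=7,fy=7,interpolation=cv2.INTER_CUBIC))
E
```

```text
(no output)
```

View pics/w4c.png

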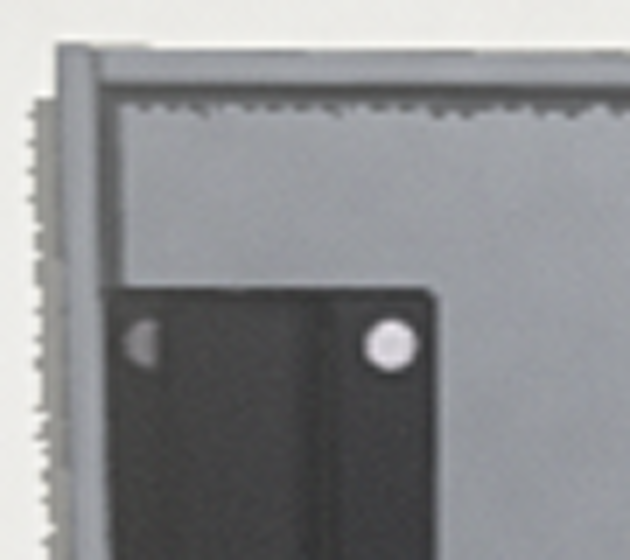

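The base plate is hard up against the end stop (gap under 1 px) and the block is square, so I'm handing in.

```bash
python3 -c "
from h import *
print(bot.job_done())"
```

```text
the job is handed in; nothing more can be done
None
```

The stop block was slid out of the track's open −y end, lifted off, set down in the sloped tray against its end stop and released; the job is handed in at about 31 s, and the verdict was not reported.

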